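Turn a culture dish lid-down and stack it

ROBOT

A 6-joint arm with a two-finger parallel gripper is mounted at the origin on the work surface. World frame = base frame: x ahead of the robot, y to its left, z up, the work surface at z = 0. Lengths are in mm, angles in rad, forces in N, time in s.
With the tool pointing down it reaches from about 250 to 850 mm from the base axis. Payload 12.5 kg.
Tool frame: the origin (TCP) lies between the finger pads; the fingertips stand 19 mm ahead of it and the grasp point (between the pads) is the TCP; x points along the fingers, y is the direction in which the jaws open and shut, and the axes are right-handed (so a half turn about x gives the same grasp; the last joint's range is limited). The gripper opens to 93 mm and grips with 3 to 60 N. Pads are 15 mm wide; open, the fingers measure 128 mm over their backs; the gripper's body (75 mm by 188 mm) begins 65 mm behind the grasp point.
Start: joints at [-1.294, 0.351, 1.652, -0, 1.139, -0.085], TCP at [194.695, -514.372, 237.633] pointing down, gripper open.
Joint ranges: [-2.75, 2.75], [-0.79, 2.1], [0.01, 2.65], [-1.57, 4.71], [0.07, 3.14], [-2.87, 2.87]. Speed limits (rad/s): [2.22, 2.22, 2.79, 3.14, 3.14, 3.14].

INTERFACE

Orientations are given as a rotation vector (axis times angle).
In Python, from cell import arm gives the robot as it stands. The module is installed in compiled form; this text tells all that it offers. Calls block until the motion is done:
- arm.move_to(position, orientation): joint-space move of the TCP to a pose.
- arm.move_l(position, ori=None, v=150, max_force=None): straight line of the TCP; ori=None keeps the orientation; v is the mean speed in mm/s. With max_force (N) it stops when the force on the tool has changed by that much, and returns True; else False.
- arm.goto_joints(angles): joint-space move.
- arm.open_gripper() and arm.gripper_close(): open the fingers fully, or close them until they stop; the grip force is fixed at half the most.
- arm.sleep(seconds).
- arm.solve_ik(position, orientation): joint angles nearest the present ones, or None.
- arm.camera(name): name is "side" or "top" or "wrist"; returns (picture, depth): 384x512x3 uint8, blue, green, red; 384x512 float32, mm along the optical axis (not along the pixel's ray), 0 where there is no reading.
- arm.camera_info(name): a dict with "camera_matrix" (3x3 intrinsics, pixels), "k1" (the pictures are not rectified: a ray, as slopes to the right and down, at radius r is drawn at 1 + k1 r^2 times it, then the intrinsics apply), "world_from_camera" (4x4, takes a point from camera to world coordinates). Camera axes: x right, y down, z forward; pixel columns grow to the right and rows downward; lengths in mm; the calibration is good to about 2 mm. A picture is of the moment at which its call begins: read the wrist's pose just before it. camera_info takes no time and is no camera call; for the wrist camera it gives the pose at the moment of the call.
A pose or a line that the arm cannot do raises arm.IKError and nothing moves.
- arm.hand_in(): hands the job in, once; it reports no verdict.
Readings, each from a call of its own:
- arm.read_time(): time.
- arm.read_qpos(): joint angles.
- arm.read_joint_velocities(): joint speeds.
- arm.read_joint_efforts(): joint torques, N m.
- arm.read_tool_pos(): TCP position.
- arm.read_ee_rot(): TCP orientation.
- arm.read_wrist_force(): force on the tool from outside, world axes, zero at the start.
- arm.read_ft_torque(): the same for the moment, N m.
- arm.read_grip_width(): finger opening in mm.
Only numpy, scipy, OpenCV 4.12 (cv2) and the standard library are available. Lean on these libraries where they do the work, as an engineer would, in place of code of your own. Each camera call takes 0.05 s, during which the arm holds its last target. There are 200 camera calls.

TASK

The white culture dish with the metal lid that lies on the bench must be stored lid down: turn it over, keeping lid and base closed together all the while, and stack it squarely on the dish that already lies lid down in the steel tray. Half-way, stand it on its end or side on the bench, let go and take it again, so as to turn it the rest of the way. Do not shift the dish in the tray, and leave the bottle, the beaker and the copper pan alone.

Things in the scene. Friction and masses are not known exactly. Their poses are not given: they have to be found in the camera images.
- dish_mid (a point): Centre (half-way up) of the loose dish to turn, lid up on the bench at first: a plain box 100 long (x) x 62 wide (y) x 50 mm high (z, base to lid). White base, lower 28 mm; metal lid, upper 22 mm, outsides flush, lid loose: seam 3 mm from this centre towards +z. Grip across the 62 mm width, both fingers bridging the seam. 0.2 to 0.3 kg; stands steadily on its 62 x 50 end. Axes turn with base.
- lid_mid (a point): Centre of that dish's metal lid (100 x 62 x 22 mm, z out of its top); closed, it lies 14 mm from dish_mid along dish_mid's +z. A 7 mm lip of the base reaches into the lid with 1.5 mm of play, so it cannot slide off sideways, but it drops off if the dish is turned while only the base is held, and the base drops out if only the lid is held.
- turned_mid (a point): Centre (half-way up) of the other closed dish, same shape and size, loose, already lid down in the tray; its lid does not come off. x along its 100 mm length, y along its 62 mm width, z UP (out of its base's flat underside, which is now the top, 25 mm above this point and 53 mm above the bench).
- tray: Shallow steel tray, fixed to the bench, 240 (x) x 190 (y) mm, floor 3 mm thick, rim 14 mm high; origin at the centre of its underside. It lies left or right of the robot's middle line, the dish to be turned on the other side; the bench within 100 mm of where that dish starts is clear apart from the tray.
- flask: Bystander: amber bottle with a black cap, 64 mm across, 170 mm high, origin under its centre.
- beaker: Bystander: glass beaker, 84 mm across, 110 mm high, origin under its centre.
- pan: Bystander: small copper pan with two side handles, 110 mm across without them, 60 mm high, origin under its centre.
There are look-alikes about, which are no part of the job. What is shaped like the part that bears turned_mid but red or turquoise is not meant.

How it is judged:
By the outcome, as a careful person would: the job done as asked, in the order asked, and still so for the second after the job is handed in, with the robot touching nothing.
It also fails if it takes over 51 s, if anything falls off the work surface, if the arm or the gripper's body presses on something with over 40 N, if the wrist force passes 120 N, or if a joint passes its speed limit or range.

## Working session

There is one attempt and no reset: what is moved stays moved. The work goes in short steps, each a Python script; the robot and the scene stay as the last script left them, time stands still between calls to the robot, and variables do not carry over. Pictures are saved under pics/ and viewed, about 8 in all and at most 12, crops included, and the job is handed in when it is done.

```bash
mkdir -p pics
cat > h.py <<'E'
import numpy as np, cv2
from cell import arm
from scipy.spatial.transform import Rotation as R
def cloud(name):
    info=arm.camera_info(name); im,d=arm.camera(name)
    K=np.array(info["camera_matrix"]);k1=info["k1"];T=np.array(info["world_from_camera"])
    v,u=np.mgrid[0:384,0:512]
    xd=(u-K[0,2])/K[0,0]; yd=(v-K[1,2])/K[1,1]
    x,y=xd.copy(),yd.copy()
    for _ in range(10):
        s=1+k1*(x*x+y*y); x,y=xd/s,yd/s
    P=np.stack([x*d,y*d,d],-1)@T[:3,:3].T+T[:3,3]
    P[d<=0]=np.nan
    return im,P,T
E
python3 - <<'E'
from h import *
print(arm.read_time())
for n in("top","side"):
    im,P,T=cloud(n); np.savez(f"{n}0.npz",im=im,P=P); cv2.imwrite(f"pics/{n}0.png",im); print(n,T.round(2))
a=np.hstack([np.load("top0.npz")["im"],np.load("side0.npz")["im"]])
cv2.imwrite("pics/both.png",cv2.resize(a,(800,300),interpolation=cv2.INTER_AREA))
E
```

```text
0.0
top [[-1.00000e-02 -9.90000e-01  1.00000e-01  4.10170e+02]
 [-1.00000e+00  1.00000e-02  0.00000e+00  2.36700e+01]
 [-0.00000e+00 -1.00000e-01 -9.90000e-01  1.34431e+03]
 [ 0.00000e+00  0.00000e+00  0.00000e+00  1.00000e+00]]
side [[-9.3000e-01 -2.5000e-01  2.8000e-01  2.0174e+02]
 [-3.7000e-01  6.6000e-01 -6.5000e-01  7.7298e+02]
 [-2.0000e-02 -7.1000e-01 -7.1000e-01  8.6769e+02]
 [ 0.0000e+00  0.0000e+00  0.0000e+00  1.0000e+00]]
```

View pics/top0.png

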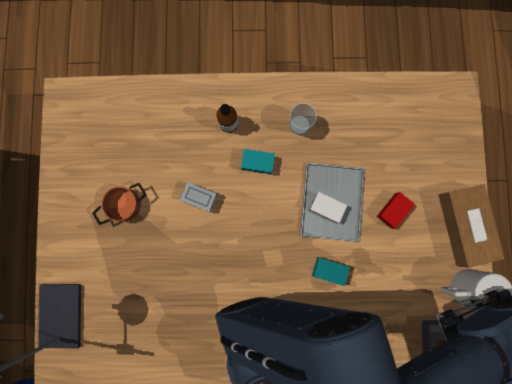

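View pics/side0.png

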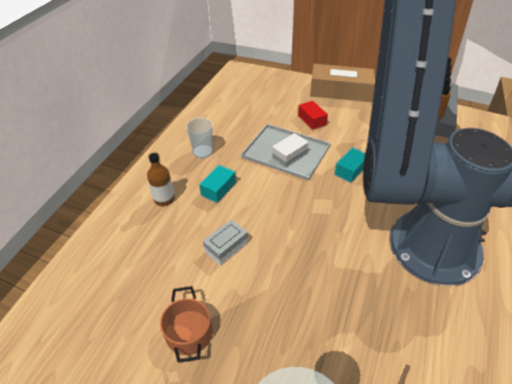

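Top view: the metal-lidded dish is at (199,197) and the white dish in the tray at (328,207). The look-alikes are turquoise at (258,161) and (332,271) and red at (396,210). The meant dish is the white one in the steel tray. I'll confirm that in a crop while measuring both dishes.

```bash
cat >> h.py <<'E'
def rect(im,P,box,zlo,zhi):
    """min-area rectangle (world xy) of points in pixel box with z in range"""
    u0,v0,u1,v1=box
    q=P[v0:v1,u0:u1].reshape(-1,3); q=q[(q[:,2]>zlo)&(q[:,2]<zhi)]
    (c,s,a)=cv2.minAreaRect(q[:,:2].astype(np.float32))
    if s[0]<s[1]: s=s[::-1]; a+=90
    a=(a+90)%180-90
    return np.array([*c,np.median(q[:,2])]),s,a,len(q)
E
python3 - <<'E'
from h import *
d=np.load("top0.npz");im,P=d["im"],d["P"]
for nm,b,lo,hi in [("loose",(175,175,230,220),40,60),("turned",(302,185,355,230),42,64),("tq1",(235,140,285,180),35,70),("pan",(90,175,160,235),20,80),("flask",(210,95,245,135),20,200),("beaker",(285,98,322,140),20,150)]:
    print(nm,rect(im,P,b,lo,hi))
print("bench z",np.nanmedian(P[215:240,200:240,2]), "tray floor",np.nanmedian(P[225:235,315:350,2]))
d=np.load("side0.npz");im2,P2=d["im"],d["P"]
for nm,b,lo,hi in [("loose",(195,215,255,268),40,60),("turned",(268,130,315,170),42,64)]:
    print(nm,rect(im2,P2,b,lo,hi))
a=cv2.resize(im[150:230,170:370],(800,320),interpolation=cv2.INTER_CUBIC)
b=cv2.resize(im2[110:270,180:340],(280,280),interpolation=cv2.INTER_CUBIC)
c=np.zeros((600,800,3),np.uint8);c[:320]=a;c[320:,:280]=b;cv2.imwrite("pics/crop1.png",c)
E
```

```text
loose (array([525.43725586, 207.63809204,  49.43808194]), (101.6181411743164, 61.89817810058594), 67.59200286865234, 632)
turned (array([ 486.11541748, -202.82647705,   52.4077004 ]), (100.51527404785156, 62.805057525634766), 64.03150939941406, 645)
tq1 (array([637.81390381,  17.255867  ,  49.16362582]), (99.69486236572266, 62.784461975097656), 80.085693359375, 624)
pan (array([507.09951782, 455.38131714,  52.59283213]), (172.5883331298828, 106.47297668457031), -80.12543201446533, 542)
flask (array([767.97515869, 111.04405975, 113.95349154]), (63.912506103515625, 57.28868103027344), -77.71573162078857, 465)
beaker (array([ 764.29101562, -123.49429321,   77.05055112]), (82.62982940673828, 80.38392639160156), 0.5061264038085938, 469)
bench z -0.6571532947700689 tray floor 2.529588843788929
loose (array([524.68835449, 207.49212646,  51.16222387]), (101.41292572021484, 64.5469741821289), 67.0179443359375, 855)
turned (array([ 485.60180664, -201.88876343,   54.23384229]), (105.29829406738281, 64.85552978515625), 64.84037780761719, 497)
```

View pics/crop1.png

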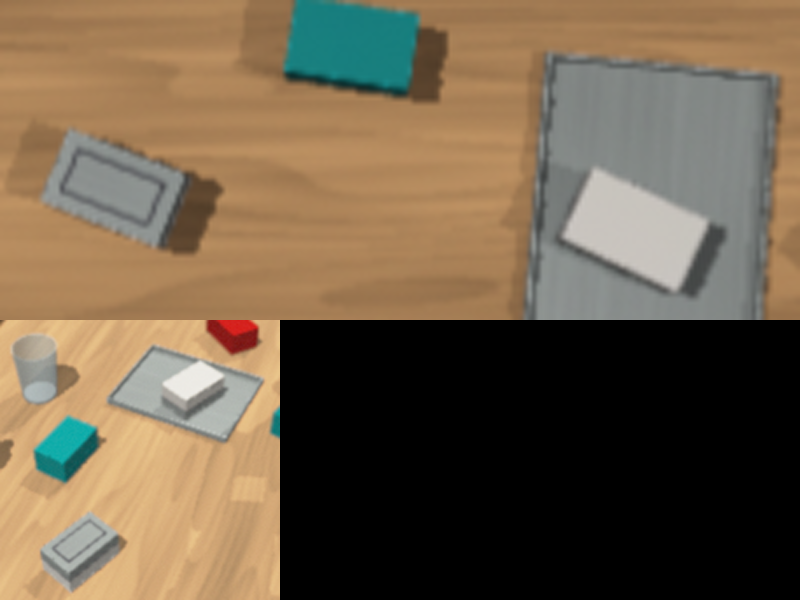

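The crop confirms it. The loose dish has a metal lid with an engraved frame, and the white base-up dish sits in the steel tray. Turquoise and red boxes are excluded.

The plan uses 45° leaning grasps. Each one turns the dish 90° about the jaw axis, standing it on its end between the two. First I'll check reachability.

```bash
cat >> h.py <<'E'
def ori(a_deg, s, tilt=45):
    """tool whose body leans from vertical toward azimuth a_deg by tilt; jaw axis horizontal, sign s"""
    a=np.radians(a_deg);t=np.radians(tilt); d=np.array([np.cos(a),np.sin(a),0])
    b=np.sin(t)*d+np.cos(t)*np.array([0,0,1.]); y=s*np.cross([0,0,1.],d)
    return R.from_matrix(np.column_stack([-b,y,np.cross(-b,y)])).as_rotvec()
E
python3 - <<'E'
from h import *
def show(n,p,a,s,tilt=45):
    for dz in (0,120):
        q=arm.solve_ik(np.array(p)+[0,0,dz],ori(a,s,tilt)); print(n,a,s,dz,None if q is None else np.round(q,2))
for s in(1,-1):
  for a in(67.4,247.4): show("pick",[525,207.5,28],a,s)
for s in(1,-1):
  for a in(64.2,244.2): show("place",[486,-202.5,75],a,s)
for st in ([480,110,50],[450,60,50]):
  for s in (1,-1):
    for a in(0,45,66,90,135,180,225,246,270,315): 
        q=arm.solve_ik(st,ori(a,s)); print("stand",st,a,s,None if q is None else np.round(q,2))
d=np.load("top0.npz");P=d["P"];
print("tq2",rect(0,P,(305,250,360,292),35,70), "tray",rect(0,P,(296,158,370,248),11,18))
E
```

```text
pick 67.4 1 0 [ 0.5   0.97  1.33 -0.46  1.51 -2.06]
pick 67.4 1 120 [ 0.5   0.81  1.32 -0.46  1.67 -2.14]
pick 247.4 1 0 [-0.02  0.71  2.02  1.51  0.72 -0.97]
pick 247.4 1 120 [-0.02  0.45  2.02  1.22  0.77 -0.59]
pick 67.4 -1 0 [ 0.5   0.97  1.33 -0.46  1.51  1.08]
pick 67.4 -1 120 [ 0.5   0.81  1.32 -0.46  1.67  1.  ]
pick 247.4 -1 0 [-0.02  0.71  2.02  1.51  0.72  2.17]
pick 247.4 -1 120 [-0.02  0.45  2.02  1.22  0.77  2.55]
place 64.2 1 0 [-0.15  0.72  1.74 -0.84  1.14 -2.29]
place 64.2 1 120 [-0.15  0.53  1.71 -0.78  1.3  -2.47]
place 244.2 1 0 [-0.82  0.7   1.79  0.81  1.15 -0.91]
place 244.2 1 120 [-0.82  0.5   1.76  0.75  1.32 -0.73]
place 64.2 -1 0 [-0.15  0.72  1.74 -0.84  1.14  0.85]
place 64.2 -1 120 [-0.15  0.53  1.71 -0.78  1.3   0.67]
place 244.2 -1 0 [-0.82  0.7   1.79  0.81  1.15  2.24]
place 244.2 -1 120 [-0.82  0.5   1.76  0.75  1.32  2.41]
stand [480, 110, 50] 0 1 [ 0.1   0.9   1.43  0.07  1.6  -1.5 ]
stand [480, 110, 50] 45 1 [ 0.3   0.87  1.49 -0.33  1.51 -1.9 ]
stand [480, 110, 50] 66 1 [ 0.39  0.83  1.59 -0.52  1.38 -2.06]
stand [480, 110, 50] 90 1 [ 0.46  0.7
[... 1869 characters left out ...]
.29  1.1 ]
stand [450, 60, 50] 90 -1 [ 0.4   0.71  1.89 -0.82  1.09  1.  ]
stand [450, 60, 50] 135 -1 [0.41 0.6  2.23 4.67 0.72 1.12]
stand [450, 60, 50] 180 -1 [0.05 0.56 2.46 3.2  0.67 1.56]
stand [450, 60, 50] 225 -1 [-0.35  0.57  2.34  1.76  0.71  1.89]
stand [450, 60, 50] 246 -1 [-0.4   0.61  2.19  1.26  0.84  2.04]
stand [450, 60, 50] 270 -1 [-0.37  0.67  2.    0.88  1.03  2.09]
stand [450, 60, 50] 315 -1 [-0.2   0.79  1.69  0.41  1.37  1.93]
tq2 (array([ 287.53869629, -206.42010498,   49.29140891]), (99.61894226074219, 62.83102798461914), 71.3759536743164, 658) tray (array([ 505.21954346, -222.0105896 ,   13.98910307]), (240.5989532470703, 188.51072692871094), -6.181678771972656, 271)
```

```bash
cat >> h.py <<'E'
def bdir(o): return -R.from_rotvec(o).as_matrix()[:,0]
def st(n): print(n,"t",round(arm.read_time(),2),"tcp",np.round(arm.read_tool_pos(),1),"w",round(arm.read_grip_width(),1),"F",np.round(arm.read_wrist_force(),1))
E
python3 - <<'E'
from h import *
o=ori(67.4,-1); g=np.array([525.,207.5,28.])
arm.move_to([450,60,300],o); st("via")
arm.move_to(g+170*bdir(o),o); st("pre")
print(np.round(arm.read_qpos(),2))
im,P,T=cloud("wrist"); cv2.imwrite("pics/w1.png",im); np.savez("w1.npz",im=im,P=P)
q=P.reshape(-1,3); m=(q[:,2]>44)&(q[:,2]<56)&(np.hypot(q[:,0]-525,q[:,1]-207)<75); q=q[m]
print(m.sum(),cv2.minAreaRect(q[:,:2].astype(np.float32)),np.median(q[:,2]))
E
```

```text
via t 2.36 tcp [450.1  59.4 300. ] w 93.1 F [-1.2  0.3 -0.9]
pre t 3.58 tcp [571.7 317.7 149.2] w 93.3 F [-0.3 -0.9  0.2]
[ 0.59  0.99  0.94 -0.42  1.88  1.  ]
2979 ((525.6907348632812, 206.8927001953125), (101.09085845947266, 61.923675537109375), 67.70399475097656) 49.522902326348344
```

View pics/w1.png

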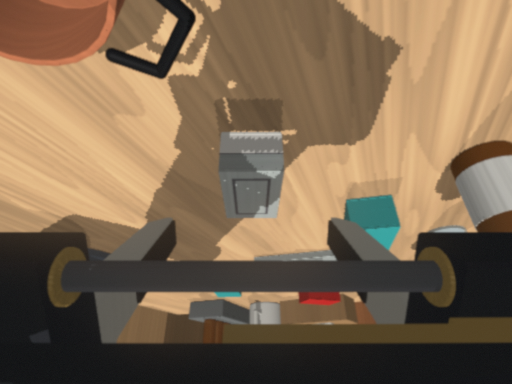

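The wrist view shows the dish centred between the fingers at (252,180), with its lid at the near side. It measures (525.6, 207.1) at 67.6°, which agrees with the other two cameras. I'll grasp it, turn it and stand it up.

Run:
```python
from h import *
o=ori(67.6,-1); g=np.array([525.5,207.1,28.])
arm.move_l(g,o,v=120,max_force=15); st("at")
arm.gripper_close(); st("closed")
arm.move_l(g+[0,0,150],v=120); st("up")
psi=80; S=np.array([480.,110,50.])
o2=ori(psi+180,1)
arm.move_to([490,150,200],ori(psi,-1,1)); st("mid")
arm.move_to(S+[0,0,110],o2); st("over")
im,P,T=cloud("side"); cv2.imwrite("pics/s1.png",im)
```

```text
at t 5.2 tcp [525.8 207.5  28.4] w 93.1 F [0.9 0.3 0.2]
closed t 5.8 tcp [525.5 207.1  28. ] w 61.9 F [-0.4  0.4 -0.1]
up t 7.2 tcp [525.2 207.  177.2] w 61.9 F [-0.   0.1 -2.6]
mid t 7.88 tcp [490.1 149.9 199.9] w 61.8 F [ 0.3  0.3 -2.7]
over t 8.93 tcp [480.1 110.7 159.5] w 61.8 F [ 0.   1.2 -1.8]
```

View pics/s1.png

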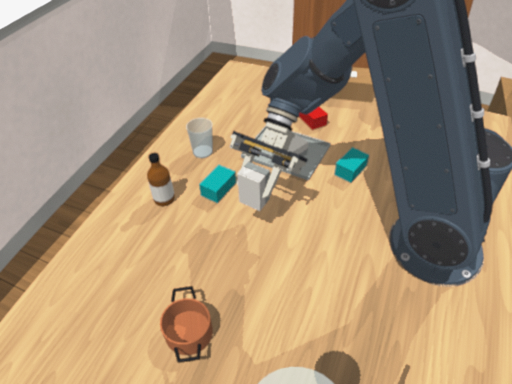

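The side view shows the dish upright in the jaws at (253,187), closed, with its white base towards the camera. Next I'll set it down on its end and let go.

Run:
```python
from h import *
psi=80; S=np.array([480.,110,50.]); o2=ori(psi+180,1)
arm.move_l(S+[0,0,8],v=100)
arm.sleep(.2)
print(arm.move_l(S+[0,0,-4],v=15,max_force=4)); st("down")
arm.open_gripper(); st("open")
arm.move_l(S+130*bdir(o2),v=120); arm.sleep(.2); st("back")
im,P,T=cloud("wrist"); im2,P2,_=cloud("side")
for n,Q in(("w",P),("s",P2)):
    q=Q.reshape(-1,3); m=(q[:,2]>92)&(q[:,2]<106)&(np.hypot(q[:,0]-480,q[:,1]-110)<60); q=q[m]
    print(n,m.sum(),cv2.minAreaRect(q[:,:2].astype(np.float32)) if m.sum() else 0, np.median(q[:,2]))
cv2.imwrite("pics/stand.png",np.hstack([cv2.resize(im,(400,300)),cv2.resize(im2[130:250,170:330],(400,300),interpolation=cv2.INTER_CUBIC)]))
```

```text
True
down t 10.87 tcp [480.  110.1  51.4] w 62.4 F [0.3 1.2 2.4]
open t 11.57 tcp [479.7 110.   51.2] w 93.1 F [ 0.6  0.4 -0. ]
back t 13.0 tcp [463.9  19.8 141.6] w 93.0 F [ 0.3 -0.1 -0.2]
w 3790 ((481.19415283203125, 112.60929870605469), (50.949615478515625, 62.165626525878906), 79.67925262451172) 99.2351770234438
s 406 ((481.05078125, 114.69482421875), (53.13619613647461, 65.25545501708984), 77.83785247802734) 100.98811182870696
```

View pics/stand.png

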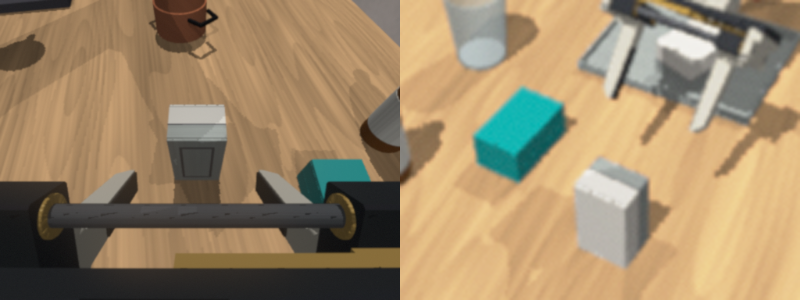

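Wrist and side views show the dish standing closed on its end, at (195,140) in the left half. It measures (481, 112.8) and 99 mm high. While the hand is free I'll take a closer look at the tray dish, then take the loose dish again.

Run:
```python
from h import *
psi=80; o3=ori(psi,-1); o4=ori(244.2,1)
arm.move_l([440,-30,270],v=250)
arm.move_to(np.array([486,-202.5,75])+190*bdir(o4),o4); arm.sleep(.2); st("look")
im,P,T=cloud("wrist"); im2,P2,_=cloud("top"); cv2.imwrite("pics/w2.png",im)
for n,Q in(("w",P),("t",P2)):
    q=Q.reshape(-1,3); m=(q[:,2]>46)&(q[:,2]<60)&(np.hypot(q[:,0]-486,q[:,1]+202)<75); q=q[m]
    print(n,m.sum(),cv2.minAreaRect(q[:,:2].astype(np.float32)) if m.sum() else 0, np.median(q[:,2]) if m.sum() else 0)
S=np.array([480.6,109.8,50.])
arm.move_to([470,0,290],o4); arm.move_to(S+[0,60,220],o3); arm.move_to(S+130*bdir(o3),o3); arm.sleep(.2); st("pre")
im,P,T=cloud("wrist")
q=P.reshape(-1,3); m=(q[:,2]>92)&(q[:,2]<106)&(np.hypot(q[:,0]-480,q[:,1]-110)<60); q=q[m]
print(m.sum(),cv2.minAreaRect(q[:,:2].astype(np.float32)),np.median(q[:,2]))
```

```text
look t 15.16 tcp [ 428.  -322.5  209.8] w 92.7 F [ 0.   0.3 -0.6]
w 3504 ((486.23681640625, -204.43026733398438), (100.21285247802734, 62.07672882080078), 63.71402359008789) 52.26689514018037
t 643 ((485.7060241699219, -203.46926879882812), (101.49178314208984, 62.73931121826172), 63.98381805419922) 52.42295630445028
pre t 18.63 tcp [497.2 200.3 143.8] w 92.8 F [0.5 0.1 0.3]
2129 ((481.41949462890625, 114.5560302734375), (51.63955307006836, 61.970977783203125), 80.1887435913086) 99.22468121999914
```

Run:
```python
from h import *
psi=80; S=np.array([480.8,110.4,50.]); o3=ori(psi,-1)
print(arm.move_l(S,o3,v=120,max_force=12)); st("at")
arm.gripper_close(); st("closed")
arm.move_l(S+[0,0,150],v=120); st("up")
G=np.array([486.,-203.3,75.]); o4=ori(243.9,1)
arm.move_to([490,0,270],ori(70,-1,1)); st("mid")
arm.move_to(G+[0,0,100],o4); arm.sleep(.3); st("over")
im,P,T=cloud("side"); im2,P2,_=cloud("wrist"); np.savez("hov.npz",P=P,P2=P2)
cv2.imwrite("pics/hov.png",np.hstack([cv2.resize(im[60:210,210:410],(400,300),interpolation=cv2.INTER_CUBIC),cv2.resize(im2,(400,300))]))
q=P2.reshape(-1,3); m=(q[:,2]>192)&(q[:,2]<212)&(np.hypot(q[:,0]-486,q[:,1]+203)<75); q=q[m]
print(m.sum(),cv2.minAreaRect(q[:,:2].astype(np.float32)) if m.sum() else 0, np.percentile(q[:,2],[5,50,95]) if m.sum() else 0)
```

```text
False
at t 19.92 tcp [481.2 110.9  50.4] w 92.5 F [0.6 0.6 0.1]
closed t 20.52 tcp [480.8 110.4  50.1] w 61.8 F [-0.7  0.9  0.1]
up t 21.92 tcp [480.6 110.3 199.3] w 61.7 F [-0.6 -0.3 -2.3]
mid t 22.66 tcp [4.894e+02 1.000e-01 2.692e+02] w 62.0 F [ 0.1 -0.2 -3.1]
over t 23.93 tcp [ 486.4 -202.3  175.4] w 61.4 F [-0.3 -0.2 -1.5]
21637 ((488.2847900390625, -199.6851806640625), (93.48117065429688, 94.50525665283203), 63.99208450317383) [200.6898246  201.95992251 203.2386228 ]
```

View pics/hov.png

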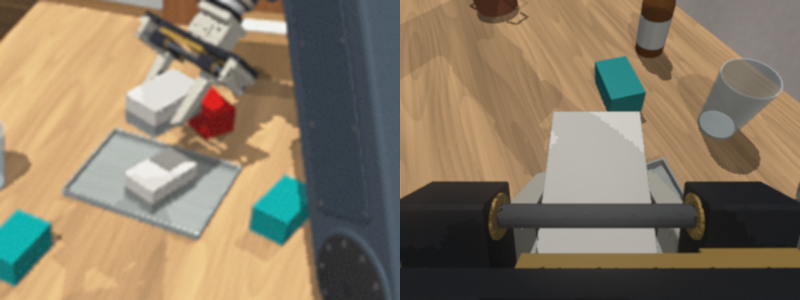

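The dish is inverted with white base up at (160,95) in the left half, closed and level, with yaw 64.0° (target 63.9°). Now to lower it.

Run:
```python
from h import *
G=np.array([486.,-203.3,75.]); o4=ori(243.9,1)
arm.move_l(G+[0,0,8],o4,v=80); arm.sleep(.3); st("near")
im,P,T=cloud("side"); cv2.imwrite("pics/near.png",cv2.resize(im[90:190,230:360],(780,600),interpolation=cv2.INTER_CUBIC))
```

```text
near t 25.63 tcp [ 486.  -203.3   83.2] w 62.0 F [-0.6  0.9 -2.4]
```

View pics/near.png

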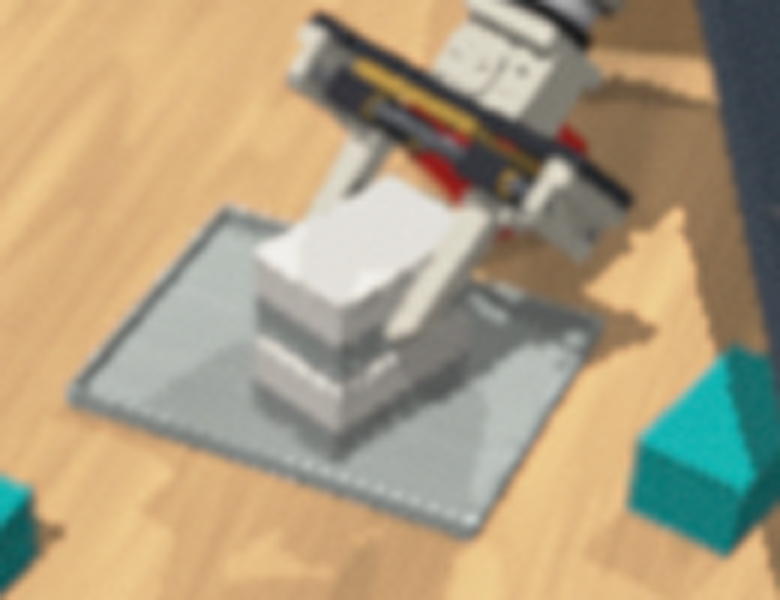

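The corner edges of both dishes line up, at x≈255 and 340, so I'll set it down and release.

Run:
```python
from h import *
G=np.array([486.,-203.3,75.]); o4=ori(243.9,1)
print(arm.move_l(G+[0,0,-3],v=15,max_force=3.5)); st("down")
arm.open_gripper(); st("open")
arm.move_l(G+140*bdir(o4),v=120); st("back")
im2,P2,_=cloud("wrist"); 
arm.move_l([400,-350,330],v=200)
arm.goto_joints([-1.294,0.351,1.652,0,1.139,-0.085]); arm.sleep(.3); st("home")
im,P,_=cloud("top"); ims,Ps,_=cloud("side")
for n,Q in(("w",P2),("t",P),("s",Ps)):
    q=Q.reshape(-1,3); m=(q[:,2]>95)&(q[:,2]<110)&(np.hypot(q[:,0]-486,q[:,1]+203)<80); q=q[m]
    print(n,m.sum(),cv2.minAreaRect(q[:,:2].astype(np.float32)), np.percentile(q[:,2],[5,50,95]).round(1))
cv2.imwrite("pics/fin.png",np.hstack([cv2.resize(ims[90:190,230:360],(400,300),interpolation=cv2.INTER_CUBIC),cv2.resize(im[80:290,90:370],(400,300),interpolation=cv2.INTER_CUBIC)]))
```

```text
True
down t 26.22 tcp [ 486.  -203.3   75.7] w 61.8 F [-0.8 -0.5  6. ]
open t 26.93 tcp [ 485.7 -203.1   75.2] w 92.9 F [ 0.5 -0.   0.1]
back t 28.24 tcp [ 442.4 -291.7  173.5] w 93.0 F [ 0.9 -0.5 -0.2]
home t 30.68 tcp [ 194.8 -514.3  237.4] w 92.8 F [-0.1 -0.3  0. ]
w 6147 ((486.42730712890625, -203.6708221435547), (100.81068420410156, 62.127506256103516), 63.80671310424805) [101.  102.2 103.2]
t 692 ((486.3977355957031, -202.18252563476562), (100.45975494384766, 63.49557113647461), 64.06652069091797) [ 98.1 102.2 106.3]
s 446 ((485.81854248046875, -200.66470336914062), (105.5285415649414, 64.37837219238281), 62.67532730102539) [ 98.7 104.  107. ]
```

View pics/fin.png

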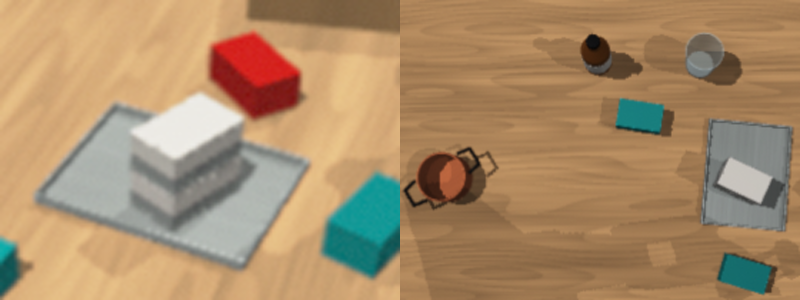

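The stack is square at (190,155) in the left half, with both dishes lid down and closed. Its top is flat at about 102–103 mm, and nothing else has moved.

```bash
python3 -c "
from h import *
arm.hand_in(); print(arm.read_time())"
```

```text
the job is handed in; nothing more can be done
the job is handed in; nothing more can be done
```

The dish is now stored lid down, stacked on the white dish in the steel tray, and the job was handed in at about 31 s of the 51 s limit. I gripped it across the seam and turned it 90°. I then stood it on its end on the bench, let go, took it again from the other side, turned it the other 90° and set it down.

**Position:** the wrist camera puts the stacked dish at (486.4, −203.7), yaw 63.8°. With the same camera, before stacking, the lower dish was at (486.2, −204.4), yaw 63.7°. The top camera reads (486.4, −202.2), yaw 64.1°.

**Closed and level:** the top of the stack is at about 102–103 mm, as expected for two closed dishes. The pictures show lid and base together, with no sign that anything else moved.

**Disagreement:** the side camera differs by 2–3 mm and about 1°. Its readings had been off by a similar amount before, with coarser outlines, so I trusted the other two. I did not measure the lower dish directly again after stacking, because it is hidden underneath. The side picture shows its edges in line with the upper dish.

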